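# Switch off one side of the mug warmer and slide its mug on to the board

## Task

The plain dark mug on the twin mug warmer is ready to drink. First flip the lever in front of it right over to off; then slide the dark mug, without lifting or tipping it, away from you off the warmer until its whole base stands on the wooden board behind. Leave the striped mug where it stands with its own lever switched on.

Things in the scene. Friction and masses are not known exactly. Their poses are not given: they have to be found in the camera images.
- warmer: twin mug warmer, fixed: aluminium slab, black top, 210 (x) x 330 (y) x 24 mm high; origin at the centre of its underside. x points away from the robot to the board, y left, z up; may be yawed a little. Two zones on its far part, left (+y) and right (-y), each with a red switch lever straight in front of it, on the robot's side. Zone centres at (45, +-80, 24) mm, lever pivots at (-65, +-80, 33) mm.
- zone_left (a point): centre of the left heating zone (ring of 114 mm diameter), on the warmer's top surface, 24 mm above the work surface
- zone_right (a point): centre of the right heating zone, the same
- lever_left (a joint): switch of the left zone: 0 = on, leaning 0.6 rad to the warmer's left (+y, orange dot); 1.2 = off, leaning 0.6 rad to its right (-y, grey dot); 0.6 = upright. Hinges about the warmer's x axis and is weighted: once 0.2 rad past upright it falls to that end by itself and stays. About 1 N at the tip moves it.
- lever_right (a joint): switch lever of the right zone, the same values and directions
- lever_left_grip (a point): point on the left lever's axis in its red grip, 60 mm from the pivot. Lever 75 mm long from pivot to tip, red grip 13 to 19 mm thick. It stands between two black cheeks that cover 40 mm (x) by 60 mm (y) round the pivot, tops 42 mm above the work surface.
- lever_right_grip (a point): the same point on the right lever
- dark_mug_mid (a point): plain dark grey mug, loose, about 0.2 kg: point on the axis of its round body, 43 mm above its base (half-way up). Body 82 mm in diameter, 86 mm high; flat base of 65 mm. The handle reaches 73 mm from the axis along this point's -y axis and at the start points away from the robot, within about 0.6 rad. It starts upright within 30 mm of the centre of the left or the right zone.
- striped_mug_mid (a point): cream mug with a broad dark band, loose: point on the axis of its round body, 47 mm above its base. Body 92 mm in diameter, 95 mm high; handle along this point's -y axis to 80 mm from the axis. It starts on the other zone and stays there.
- board: wooden serving board, fixed, 145 (x) x 340 (y) x 22 mm high, origin at the centre of its underside, axes parallel to the warmer's. It lies behind the warmer with a gap of about 3 mm; its top is 2 mm lower than the warmer's.
- dark_mug: the same dark mug; this point lies at the base, 16 mm from the axis of its round part towards the handle
Mind the look-alikes: they are no part of the job. What is shaped like the dark_mug but orange or yellow is not meant.

How it is judged:
By the outcome, as a careful person would: the job done as asked, in the order asked, and still so for the second after the job is handed in, with the robot touching nothing.
It also fails if it takes over 50 s, if anything falls off the work surface, if the arm or the gripper's body presses on something with over 40 N, if the wrist force passes 120 N, or if a joint passes its speed limit or range.

## Robot

A 6-joint arm with a two-finger parallel gripper is mounted at the origin on a cart in front of the work surface, level with it; the furniture and walls round the work are solid. World frame = base frame: x ahead of the robot, y to its left, z up, the work surface at z = 0. Lengths are in m, angles in degrees, forces in N, time in s.
With the tool pointing down it reaches from about 0.275 to 0.85 m from the base axis. Payload 5.2 kg.
Tool frame: the origin (TCP) lies at the very end of the fingers, on their centre line; the grasp point (between the pads) lies ctrl.grasp_offset behind it (ctrl.grasp_offset is the distance from the TCP to the grasp point, in m); z points along the fingers, y is the line along which they close (so a half turn about z gives the same grasp; the last joint's range is limited). The gripper opens to 85 mm and grips with 20 to 120 N. Pads are 22 mm wide; open, the fingers measure 114 mm over their backs; the gripper's body (76 mm by 85 mm) begins 54 mm behind the grasp point. The pads swing forward as they close: fully open they stand 13 mm farther back than shut.
Start: joints at [-87.823, 14.817, 87.949, -0, 77.235, -11.62], TCP at [0.131, -0.534, 0.231] pointing down, gripper open.
Joint ranges: [-179.93, 179.93], [-52.35, 119.4], [10.71, 147.94], [-69.91, 249.91], [12.55, 155.21], [-178.61, 178.61]. Speed limits (degrees/s): [147.25, 147.25, 180, 180, 180, 180].

## Interface

Orientations are given as [roll, pitch, yaw] about the fixed x, y, z axes, in that order (R = Rz(yaw) Ry(pitch) Rx(roll)).
In Python, from station import ctrl gives the robot as it stands.
- The arm moves only by the shell command python3 -m jog 'ROWS' [FORCE]. ROWS is JSON, a list of rows, each an object of numbers: "ax", "ay", "az": the turn, a rotation vector about the tool's x, y, z in degrees; "dx", "dy", "dz": the shift along the tool's x, y, z in mm; "hand": the gripper command: -1 is fully open, 1 is shut, values between are in proportion. In form: [{"ax": .., "ay": .., "az": .., "dx": .., "dy": .., "dz": .., "hand": ..}, ...]. A call has 1 to 20 rows; each row is the pose to reach, as a shift and turn from the pose commanded when the call began, along the tool's axes at that moment; what a row does not reach only later rows make up. A row lasts 1/10 s, in which the tool goes at most 50 mm and 8.59 degrees, less where a joint would pass 70% of its speed; a pose out of reach is approached as far as the arm can. A call with a gripper value outside its range is refused whole. The fingers move at their own pace and stop on an object; FORCE is the grip in N (left out, the last holds). Time passes only in rows, so rows that repeat a pose let the fingers close. It gives the time, the measured TCP pose, the force, the opening and the grip force at its end, in the units of the state.
- ctrl.get_obs(): the state, without advancing time (a new reading comes with each control period).
- ctrl.grab_frame(name): name is "scene" or "side" or "wrist"; returns a dict with "img" (420x560x3 uint8, red, green, blue), "vertical_fov" (degrees; the focal length in pixels is half the picture's height over the tangent of half this angle, whatever the lens; pixels are square), "cx", "cy" (the principal point, pixels), "eye" and "attitude" of the camera in the world. Camera axes: x right, y up, looking along -z (the intrinsics and any distortion apply to the point x, -y, -z); pixel columns grow to the right and rows downward; lengths in m; the calibration is good to about 2 mm. The wrist camera is an equidistant fisheye: a pixel r from the principal point sees the ray r / f radians off the axis. A picture is of the moment at which its call begins. There is no depth.
- ctrl.job_done(): hands the job in; it is judged then, once.
The state is a dict: "time_s": time; "qpos": joint angles; "dq": joint speeds; "joint_torque": joint torques, N m; "position": TCP position; "ee_rot": TCP orientation; "contact_force": force on the tool from outside, world axes, zero at the start; "torque": the same for the moment, N m; "finger_gap": opening from 0.0 (shut) to 1.0 (fully open); "grip_force": force on a finger pad.
Only numpy, scipy, OpenCV 4.12 (cv2) and the standard library are available. Lean on these libraries where they do the work, as an engineer would, in place of code of your own. Each camera call takes 0.05 s, during which the arm holds its last target. There are 200 camera calls.

## Working session

There is one attempt and no reset: what is moved stays moved. The work goes in short steps, Python scripts to look and compute and a shell command to move; the robot and the scene stay as the last step left them, time stands still between calls to the robot, and variables do not carry over. Pictures are saved under pics/ and viewed, at most 10 in all, crops included, and the job is handed in when it is done.

```bash
ls; mkdir -p pics; python3 - <<'E'
from station import ctrl
import cv2,numpy as np
print(ctrl.grasp_offset); o=ctrl.get_obs(); print(o)
for n in ["scene","side"]:
    f=ctrl.grab_frame(n); cv2.imwrite(f"pics/{n}0.png",f["img"][:,:,::-1]); print({k:v for k,v in f.items() if k!="img"})
E
```

```text
pics
0.0187
{'time_s': 0.0, 'qpos': array([-8.78224070e+01,  1.48607426e+01,  8.80133265e+01,  1.88021146e-04,
        7.72335100e+01, -1.16190899e+01]), 'dq': array([-0.06634362, -0.07176169,  0.02963415,  0.1092779 , -0.0292167 ,
       -0.05671643]), 'joint_torque': array([-5.08717731e-04, -4.46036518e+01, -2.90569925e+01, -4.06147874e-04,
        1.17459940e-02,  1.13543317e-05]), 'position': array([ 0.13117011, -0.53357477,  0.230445  ]), 'ee_rot': array([-1.79894662e+02, -2.18464080e-02,  1.37966211e+01]), 'contact_force': array([ 0.16166602, -0.2159192 ,  0.24183769]), 'torque': array([ 0.01605036,  0.01741985, -0.05126423]), 'grip_force': 0.0, 'finger_gap': 0.9998147259973178}
{'vertical_fov': 48.68808354624854, 'cx': 278.4592701502036, 'cy': 210.15772031111788, 'eye': array([-0.00525068,  0.44611773,  0.57864037]), 'attitude': array([  53.97409184,   -0.3834933 , -125.65313592])}
{'vertical_fov': 44.044454127024764, 'cx': 281.1285893463498, 'cy': 203.27711561193516, 'eye': array([ 0.42871181, -0.82401161,  0.66660283]), 'attitude': array([ 55.525063  ,   0.58449058, -11.14070592])}
```

View pics/scene0.png

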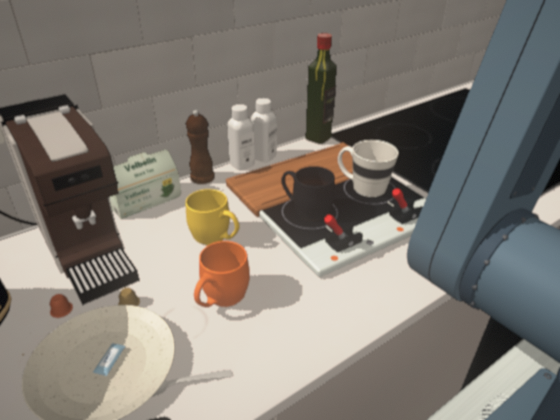

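View pics/side0.png

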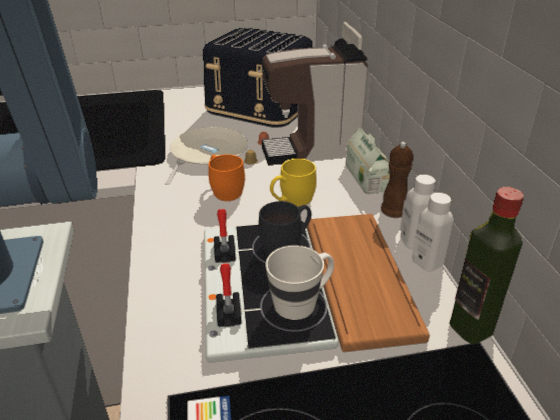

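```bash
cat > h.py <<'E'
import numpy as np, cv2
from scipy.spatial.transform import Rotation as R
def cam(f):
    a=f["attitude"]; M=R.from_euler("xyz",a,degrees=True).as_matrix()
    return f["eye"],M,210/np.tan(np.radians(f["vertical_fov"]/2)),f["cx"],f["cy"]
def ray(f,u,v,fish=False):
    e,M,F,cx,cy=cam(f); x,y=(u-cx)/F,(v-cy)/F
    if fish:
        r=np.hypot(x,y); s=np.sin(r)/max(r,1e-9); d=np.array([x*s,-y*s,-np.cos(r)])
    else: d=np.array([x,-y,-1])
    d=M@d; return e,d/np.linalg.norm(d)
def plane(f,u,v,z,fish=False):
    e,d=ray(f,u,v,fish); return e+d*(z-e[2])/d[2]
def proj(f,p,fish=False):
    e,M,F,cx,cy=cam(f); c=M.T@(np.asarray(p)-e); x,y,z=c[0],-c[1],-c[2]
    if fish:
        t=np.arctan2(np.hypot(x,y),z); s=t/np.hypot(x,y)*F
        return cx+x*s,cy+y*s
    return cx+F*x/z,cy+F*y/z
def tri(r1,r2):
    (a,d),(b,g)=r1,r2; t=np.linalg.lstsq(np.c_[d,-g],b-a,rcond=None)[0]
    p,q=a+d*t[0],b+g*t[1]; return (p+q)/2,np.linalg.norm(p-q)
E
python3 - <<'E'
from station import ctrl
import cv2
for n,(x,y,w,h) in {"scene":(230,130,220,150),"side":(185,190,250,180)}.items():
    im=ctrl.grab_frame(n)["img"][y:y+h,x:x+w,::-1]
    cv2.imwrite(f"pics/{n}1.png",cv2.resize(im,None,fx=3,fy=3,interpolation=cv2.INTER_CUBIC))
E
```

```text
(no output)
```

View pics/scene1.png

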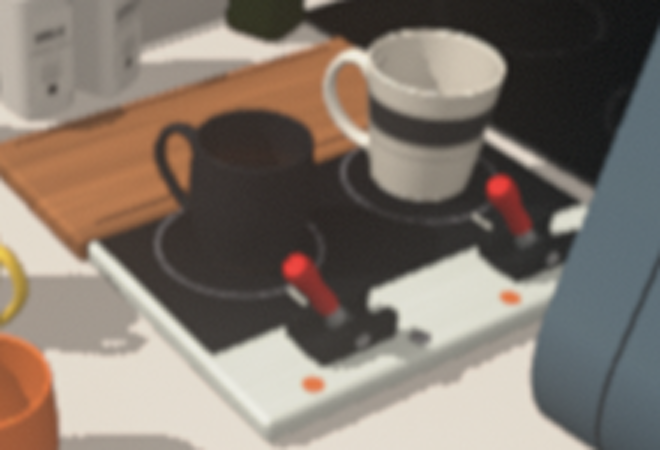

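View pics/side1.png

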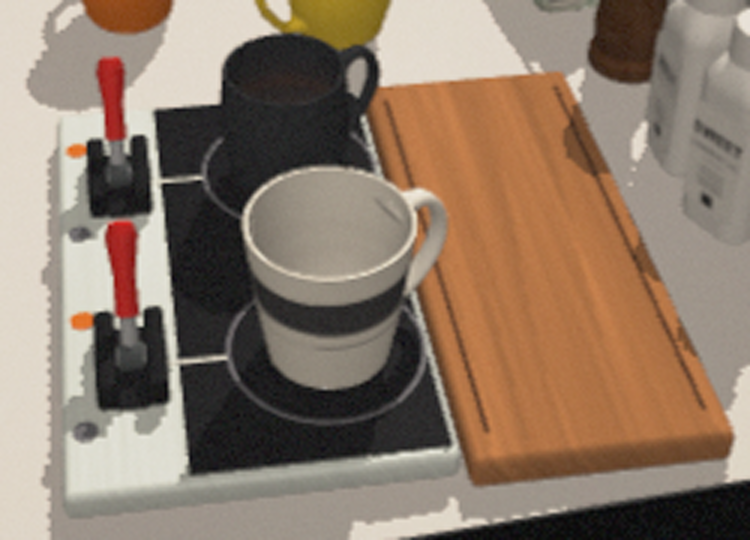

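```bash
python3 - <<'E'
from station import ctrl
from h import *
np.set_printoptions(precision=4,suppress=True)
a=ctrl.grab_frame("scene");b=ctrl.grab_frame("side")
A=lambda u,v:(230+u/3,130+v/3)
B=lambda u,v:(185+u/3,190+v/3)
for n,p in dict(dotL=(313,384),dotR=(510,297),cNL=(268,420),cFL=(92,243)).items(): print("scene",n,plane(a,*A(*p),.024))
for n,p in dict(dotL=(77,151),dotR=(82,321),gL=(80,233),gR=(85,430),cNR=(67,500),cFR=(458,450),cNL=(62,113)).items(): print("side",n,plane(b,*B(*p),.024))
print("dots tri",tri(ray(a,*A(313,384)),ray(b,*B(77,151))))
print("rim",plane(a,*A(252,142),.11),plane(b,*B(282,72),.11),tri(ray(a,*A(252,142)),ray(b,*B(282,72))))
print("rim edges",plane(a,*A(192,142),.11),plane(a,*A(314,142),.11),plane(b,*B(222,72),.11),plane(b,*B(341,72),.11))
print("tipL",tri(ray(a,*A(295,264)),ray(b,*B(110,65))),"tipR",tri(ray(a,*A(499,187)),ray(b,*B(120,230))))
print("handle",plane(a,*A(160,160),.08),plane(b,*B(380,75),.08))
print("board FL",plane(b,*B(560,73),.022),"NL",plane(a,*A(82,250),.022),"NRb",plane(b,*B(470,468),.022),"FR",plane(b,*B(732,432),.022))
E
```

```text
scene dotL [0.4373 0.0016 0.024 ]
scene dotR [ 0.4271 -0.1573  0.024 ]
scene cNL [0.4289 0.0432 0.024 ]
scene cFL [0.6307 0.0297 0.024 ]
side dotL [ 0.4412 -0.0029  0.024 ]
side dotR [ 0.4309 -0.1615  0.024 ]
side gL [ 0.4362 -0.0848  0.024 ]
side gR [ 0.4254 -0.2437  0.024 ]
side cNR [ 0.4123 -0.2882  0.024 ]
side cFR [ 0.6168 -0.297   0.024 ]
side cNL [0.4346 0.041  0.024 ]
dots tri (array([ 0.4404, -0.0005,  0.0215]), np.float64(0.0018663712491697128))
rim [ 0.564  -0.0493  0.11  ] [ 0.5692 -0.0609  0.11  ] (array([ 0.5702, -0.0545,  0.1051]), np.float64(0.0005041348490739236))
rim edges [ 0.5858 -0.0181  0.11  ] [ 0.5413 -0.0816  0.11  ] [ 0.5332 -0.0533  0.11  ] [ 0.6046 -0.0684  0.11  ]
tipL (array([ 0.468 , -0.0048,  0.0913]), np.float64(0.0004078813500722156)) tipR (array([ 0.457 , -0.1638,  0.0906]), np.float64(0.0009807615301718467))
handle [ 0.6179 -0.0169  0.08  ] [ 0.6379 -0.0361  0.08  ]
board FL [0.7835 0.0178 0.022 ] NL [0.6302 0.0382 0.022 ] NRb [ 0.6201 -0.3082  0.022 ] FR [ 0.7636 -0.313   0.022 ]
```

```bash
cat >> h.py <<'E'
C=np.array([.523,-.1284,0]); W=R.from_euler("z",-3.6,degrees=True)
def w(x,y,z): return C+W.apply([x,y,z])
def delta(o,p,eul=(180,0,-3.6)):
    r0=R.from_euler("xyz",o["ee_rot"],degrees=True)
    print("d mm",np.round(r0.inv().apply(np.asarray(p)-o["position"])*1000,1),"turn",np.round((r0.inv()*R.from_euler("xyz",eul,degrees=True)).as_rotvec(degrees=True),2))
E
python3 - <<'E'
from station import ctrl
from h import *
a=ctrl.grab_frame("scene");b=ctrl.grab_frame("side")
print("orange",tri(ray(a,224,273),ray(b,227,178)),plane(a,222,300,0))
o=ctrl.get_obs()
for p in [(-65,157,200),(-65,157,75)]: 
    q=w(*[v/1000 for v in p]); print(q); delta(o,q)
E
```

```text
orange (array([0.49671139, 0.19142688, 0.04520362]), np.float64(0.0010670685547385674)) [0.4858006  0.20530178 0.        ]
[0.46798637 0.03237158 0.2       ]
d mm [ 462.2 -469.7   31.3] turn [-0.02 -0.   17.4 ]
[0.46798637 0.03237158 0.075     ]
d mm [ 462.1 -469.7  156.3] turn [-0.02 -0.   17.4 ]
```

```bash
P='{"dx":462,"dy":-470,"dz":31,"az":17.4,"hand":1}'; python3 -m jog '[{"dx":462,"dy":-470,"dz":31,"az":17.4,"hand":1},{"dx":462,"dy":-470,"dz":31,"az":17.4,"hand":1},{"dx":462,"dy":-470,"dz":31,"az":17.4,"hand":1},{"dx":462,"dy":-470,"dz":31,"az":17.4,"hand":1},{"dx":462,"dy":-470,"dz":31,"az":17.4,"hand":1},{"dx":462,"dy":-470,"dz":31,"az":17.4,"hand":1},{"dx":462,"dy":-470,"dz":31,"az":17.4,"hand":1},{"dx":462,"dy":-470,"dz":31,"az":17.4,"hand":1},{"dx":462,"dy":-470,"dz":31,"az":17.4,"hand":1},{"dx":462,"dy":-470,"dz":31,"az":17.4,"hand":1},{"dx":462,"dy":-470,"dz":31,"az":17.4,"hand":1},{"dx":462,"dy":-470,"dz":31,"az":17.4,"hand":1},{"dx":462,"dy":-470,"dz":31,"az":17.4,"hand":1},{"dx":462,"dy":-470,"dz":31,"az":17.4,"hand":1},{"dx":462,"dy":-470,"dz":31,"az":17.4,"hand":1},{"dx":462,"dy":-470,"dz":31,"az":17.4,"hand":1},{"dx":462,"dy":-470,"dz":31,"az":17.4,"hand":1},{"dx":462,"dy":-470,"dz":31,"az":17.4,"hand":1},{"dx":462,"dy":-470,"dz":31,"az":17.4,"hand":1},{"dx":462,"dy":-470,"dz":31,"az":17.4,"hand":1}]'
python3 - <<'E'
from station import ctrl
import cv2
from h import *
f=ctrl.grab_frame("wrist"); cv2.imwrite("pics/wrist0.png",f["img"][:,:,::-1])
g=lambda p:np.round(proj(f,p,True))
print(f["eye"],"tipL",g(w(-.065,.122,.095)),"tipR",g(w(-.065,-.038,.095)),"mug rim c",g((.569,-.0545,.11)),"dot L",g((.439,0,.024)),"cNL",g(w(-.105,.165,.024)),"cFL",g(w(.105,.165,.024)))
E
```

```text
[ 0.20669547 -0.51488888  0.37298901] tipL [ -25. -100.] tipR [  44. -121.] mug rim c [  20. -166.] dot L [ -4. -72.] cNL [-21. -61.] cFL [  32. -158.]$[0]: bad value
```

View pics/wrist0.png

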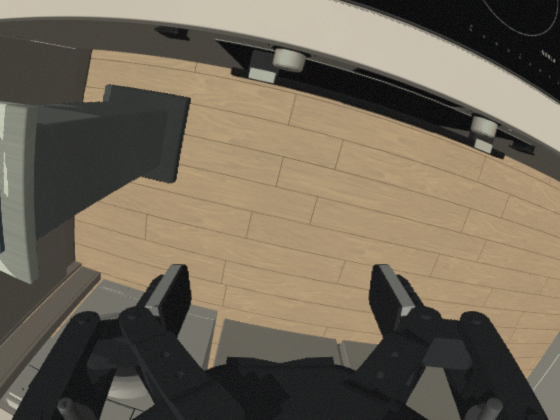

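```bash
python3 -m jog '[{"ax":0,"ay":0,"az":17.4,"dx":462,"dy":-470,"dz":31,"hand":1}]'; python3 -m jog '[{"ax":0,"ay":0,"az":8,"dx":30,"dy":-30,"dz":0,"hand":1}]'
```

```text
time_s: 0.55
position: [0.1548, -0.4951, 0.2287]
ee_rot: [179.8, 0.1, 4.9]
contact_force: [1.3, 0.9, 0.0]
finger_gap: 0.861
grip_force: 0.0
time_s: 0.65
position: [0.1837, -0.4572, 0.2282]
ee_rot: [-179.9, 0.0, -3.3]
contact_force: [0.3, -0.3, -0.6]
finger_gap: 0.696
grip_force: 0.0
```

```bash
python3 -m jog '[{"ax":0,"ay":0,"az":0.8,"dx":260,"dy":-502,"dz":28,"hand":1},{"ax":0,"ay":0,"az":0.8,"dx":260,"dy":-502,"dz":28,"hand":1},{"ax":0,"ay":0,"az":0.8,"dx":260,"dy":-502,"dz":28,"hand":1},{"ax":0,"ay":0,"az":0.8,"dx":260,"dy":-502,"dz":28,"hand":1},{"ax":0,"ay":0,"az":0.8,"dx":260,"dy":-502,"dz":28,"hand":1},{"ax":0,"ay":0,"az":0.8,"dx":260,"dy":-502,"dz":28,"hand":1},{"ax":0,"ay":0,"az":0.8,"dx":260,"dy":-502,"dz":28,"hand":1},{"ax":0,"ay":0,"az":0.8,"dx":260,"dy":-502,"dz":28,"hand":1},{"ax":0,"ay":0,"az":0.8,"dx":260,"dy":-502,"dz":28,"hand":1},{"ax":0,"ay":0,"az":0.8,"dx":260,"dy":-502,"dz":28,"hand":1},{"ax":0,"ay":0,"az":0.8,"dx":260,"dy":-502,"dz":28,"hand":1},{"ax":0,"ay":0,"az":0.8,"dx":260,"dy":-502,"dz":28,"hand":1},{"ax":0,"ay":0,"az":0.8,"dx":260,"dy":-502,"dz":28,"hand":1},{"ax":0,"ay":0,"az":0.8,"dx":260,"dy":-502,"dz":28,"hand":1},{"ax":0,"ay":0,"az":0.8,"dx":260,"dy":-502,"dz":28,"hand":1}]'
python3 - <<'E'
from station import ctrl
import cv2
from h import *
f=ctrl.grab_frame("wrist")
g=lambda p:tuple(int(v) for v in np.round(proj(f,p,True)))
im=f["img"][:,:,::-1].copy()
for p in [w(-.065,.122,.095),w(-.065,-.038,.095),(.569,-.0545,.11),w(-.085,.12,.024),w(-.105,.165,.024),w(.105,.165,.024)]:
    print(g(p)); cv2.drawMarker(im,g(p),(0,255,0),0,12,1)
cv2.imwrite("pics/wrist1.png",im); delta(ctrl.get_obs(),w(-.065,.157,.075))
E
```

```text
time_s: 2.15
position: [0.4676, 0.0292, 0.201]
ee_rot: [180.0, 0.0, -3.7]
contact_force: [-0.6, 0.4, -0.7]
finger_gap: 0.001
grip_force: 0.0
(320, 205)
(487, 205)
(387, 71)
(313, 203)
(270, 221)
(268, 15)
d mm [ 1.000e-01 -3.400e+00  1.261e+02] turn [ 0.02  0.   -0.09]
```

View pics/wrist1.png

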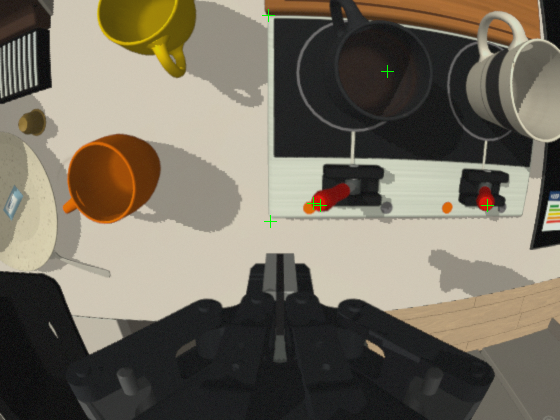

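```bash
python3 -m jog '[{"ax":0,"ay":0,"az":0,"dx":0,"dy":-3,"dz":45,"hand":1},{"ax":0,"ay":0,"az":0,"dx":0,"dy":-3,"dz":90,"hand":1},{"ax":0,"ay":0,"az":0,"dx":0,"dy":-3,"dz":124,"hand":1},{"ax":0,"ay":0,"az":0,"dx":0,"dy":-3,"dz":124,"hand":1},{"ax":0,"ay":0,"az":0,"dx":0,"dy":10,"dz":124,"hand":1},{"ax":0,"ay":0,"az":0,"dx":0,"dy":20,"dz":124,"hand":1},{"ax":0,"ay":0,"az":0,"dx":0,"dy":30,"dz":124,"hand":1},{"ax":0,"ay":0,"az":0,"dx":0,"dy":40,"dz":124,"hand":1},{"ax":0,"ay":0,"az":0,"dx":0,"dy":50,"dz":124,"hand":1},{"ax":0,"ay":0,"az":0,"dx":0,"dy":60,"dz":124,"hand":1},{"ax":0,"ay":0,"az":0,"dx":0,"dy":70,"dz":124,"hand":1},{"ax":0,"ay":0,"az":0,"dx":0,"dy":80,"dz":124,"hand":1},{"ax":0,"ay":0,"az":0,"dx":0,"dy":80,"dz":124,"hand":1},{"ax":0,"ay":0,"az":0,"dx":0,"dy":70,"dz":100,"hand":0.2},{"ax":0,"ay":0,"az":0,"dx":0,"dy":70,"dz":50,"hand":0.2},{"ax":0,"ay":0,"az":0,"dx":0,"dy":80,"dz":10,"hand":0},{"ax":0,"ay":0,"az":0,"dx":0,"dy":80,"dz":10,"hand":0},{"ax":0,"ay":0,"az":0,"dx":0,"dy":80,"dz":10,"hand":0},{"ax":0,"ay":0,"az":0,"dx":0,"dy":80,"dz":10,"hand":0},{"ax":0,"ay":0,"az":0,"dx":0,"dy":80,"dz":10,"hand":0}]'
python3 - <<'E'
from station import ctrl
import cv2
from h import *
f=ctrl.grab_frame("wrist")
g=lambda p:tuple(int(v) for v in np.round(proj(f,p,True)))
im=f["img"][:,:,::-1].copy()
cv2.drawMarker(im,g((.569,-.0545,.11)),(0,255,0),0,12,1)
cv2.imwrite("pics/wrist2.png",im)
o=ctrl.get_obs()
r=(W*R.from_euler("y",-15,degrees=True)*R.from_euler("x",180,degrees=True))
print("tool z in warmer axes",W.inv().apply(r.apply([0,0,1])))
for p in [(-.010,.0767,.15),(-.010,.0767,.046),(.141,.0767,.046)]: delta(o,w(*p),r.as_euler("xyz",degrees=True))
E
```

```text
time_s: 4.2
position: [0.4619, -0.0491, 0.1893]
ee_rot: [-179.9, 0.2, -3.6]
contact_force: [-0.1, -0.3, -1.0]
finger_gap: 0.501
grip_force: 0.0
tool z in warmer axes [ 2.58819045e-01 -1.22891476e-16 -9.65925826e-01]
d mm [55.9 -1.5 39.3] turn [-0.06 15.18  0.  ]
d mm [ 56.2  -1.3 143.2] turn [-0.06 15.18  0.  ]
d mm [207.2  -1.3 142.8] turn [-0.06 15.18  0.  ]
```

View pics/wrist2.png

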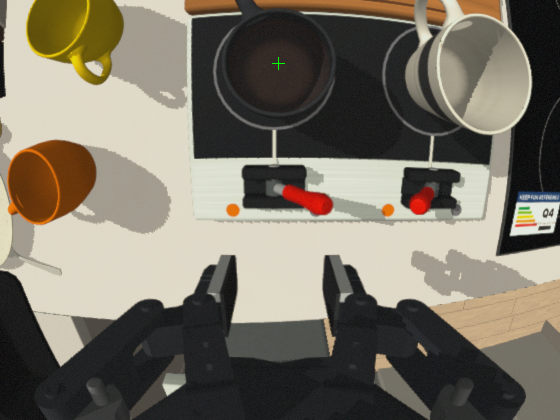

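```bash
python3 -m jog '[{"ax":0,"ay":8,"az":0,"dx":30,"dy":-1,"dz":20,"hand":0},{"ax":0,"ay":15,"az":0,"dx":56,"dy":-1,"dz":39,"hand":0},{"ax":0,"ay":15,"az":0,"dx":56,"dy":-1,"dz":39,"hand":0},{"ax":0,"ay":15,"az":0,"dx":56,"dy":-1,"dz":70,"hand":0},{"ax":0,"ay":15,"az":0,"dx":56,"dy":-1,"dz":100,"hand":0},{"ax":0,"ay":15,"az":0,"dx":56,"dy":-1,"dz":125,"hand":0},{"ax":0,"ay":15,"az":0,"dx":56,"dy":-1,"dz":141,"hand":0},{"ax":0,"ay":15,"az":0,"dx":56,"dy":-1,"dz":141,"hand":0},{"ax":0,"ay":15,"az":0,"dx":62,"dy":-1,"dz":143,"hand":0},{"ax":0,"ay":15,"az":0,"dx":67,"dy":-1,"dz":145,"hand":0},{"ax":0,"ay":15,"az":0,"dx":72,"dy":-1,"dz":147,"hand":0},{"ax":0,"ay":15,"az":0,"dx":77,"dy":-1,"dz":147,"hand":0},{"ax":0,"ay":15,"az":0,"dx":82,"dy":-1,"dz":147,"hand":0},{"ax":0,"ay":15,"az":0,"dx":87,"dy":-1,"dz":147,"hand":0},{"ax":0,"ay":15,"az":0,"dx":92,"dy":-1,"dz":147,"hand":0},{"ax":0,"ay":15,"az":0,"dx":97,"dy":-1,"dz":147,"hand":0}]'
python3 - <<'E'
from station import ctrl
import cv2
from h import *
f=ctrl.grab_frame("side")
cv2.imwrite("pics/side2.png",cv2.resize(f["img"][190:370,185:435,::-1],None,fx=3,fy=3,interpolation=2))
E
```

```text
time_s: 5.85
position: [0.5603, -0.0548, 0.044]
ee_rot: [180.0, -15.0, -3.6]
contact_force: [-2.7, 0.7, 1.7]
finger_gap: 0.5
grip_force: 1.5
```

View pics/side2.png

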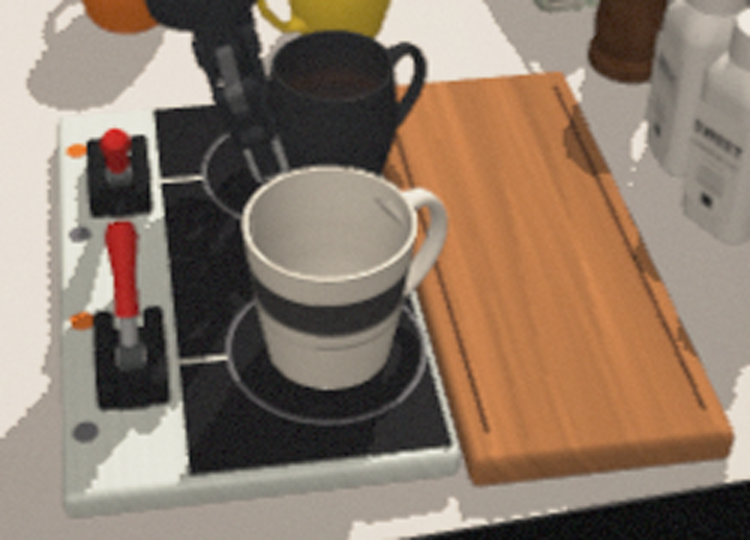

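```bash
python3 -m jog '[{"ax":0,"ay":0,"az":0,"dx":5,"dy":0,"dz":1.3,"hand":0},{"ax":0,"ay":0,"az":0,"dx":10,"dy":0,"dz":2.7,"hand":0},{"ax":0,"ay":0,"az":0,"dx":15,"dy":0,"dz":4,"hand":0},{"ax":0,"ay":0,"az":0,"dx":20,"dy":0,"dz":5.4,"hand":0},{"ax":0,"ay":0,"az":0,"dx":25,"dy":0,"dz":6.7,"hand":0},{"ax":0,"ay":0,"az":0,"dx":30,"dy":0,"dz":8,"hand":0},{"ax":0,"ay":0,"az":0,"dx":35,"dy":0,"dz":9.4,"hand":0},{"ax":0,"ay":0,"az":0,"dx":40,"dy":0,"dz":10.7,"hand":0},{"ax":0,"ay":0,"az":0,"dx":45,"dy":0,"dz":12,"hand":0},{"ax":0,"ay":0,"az":0,"dx":50,"dy":0,"dz":13.4,"hand":0}]'; python3 -m jog '[{"ax":0,"ay":0,"az":0,"dx":5,"dy":0,"dz":1.3,"hand":0},{"ax":0,"ay":0,"az":0,"dx":10,"dy":0,"dz":2.7,"hand":0},{"ax":0,"ay":0,"az":0,"dx":15,"dy":0,"dz":4,"hand":0},{"ax":0,"ay":0,"az":0,"dx":20,"dy":0,"dz":5.4,"hand":0},{"ax":0,"ay":0,"az":0,"dx":25,"dy":0,"dz":6.7,"hand":0},{"ax":0,"ay":0,"az":0,"dx":30,"dy":0,"dz":8,"hand":0},{"ax":0,"ay":0,"az":0,"dx":35,"dy":0,"dz":9.4,"hand":0},{"ax":0,"ay":0,"az":0,"dx":40,"dy":0,"dz":10.7,"hand":0},{"ax":0,"ay":0,"az":0,"dx":45,"dy":0,"dz":12,"hand":0},{"ax":0,"ay":0,"az":0,"dx":47,"dy":0,"dz":12.6,"hand":0},{"ax":0,"ay":0,"az":0,"dx":47,"dy":0,"dz":12.6,"hand":0}]'
python3 - <<'E'
from station import ctrl
import cv2
from h import *
f=ctrl.grab_frame("side")
cv2.imwrite("pics/side3.png",cv2.resize(f["img"][190:370,185:435,::-1],None,fx=3,fy=3,interpolation=2))
E
```

```text
time_s: 6.9
position: [0.612, -0.058, 0.0439]
ee_rot: [-180.0, -15.0, -3.6]
contact_force: [-1.6, 0.6, -0.1]
finger_gap: 0.498
grip_force: 1.2
time_s: 8.0
position: [0.6607, -0.0612, 0.044]
ee_rot: [180.0, -15.0, -3.6]
contact_force: [-0.7, -0.1, -1.1]
finger_gap: 0.5
grip_force: 0.4
```

View pics/side3.png

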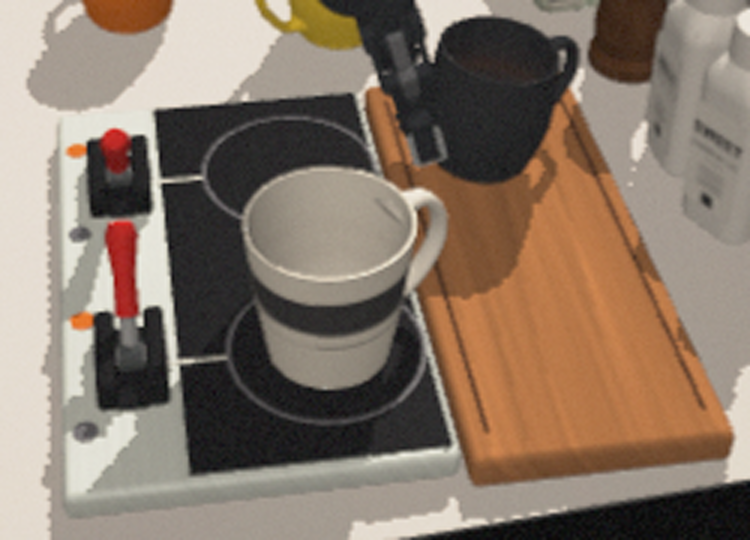

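```bash
python3 -m jog '[{"ax":0,"ay":0,"az":0,"dx":-10,"dy":0,"dz":-2.6,"hand":0},{"ax":0,"ay":0,"az":0,"dx":-25,"dy":0,"dz":-6.5,"hand":0},{"ax":0,"ay":0,"az":0,"dx":-48,"dy":0,"dz":-13,"hand":0},{"ax":0,"ay":0,"az":0,"dx":-48,"dy":0,"dz":-13,"hand":0},{"ax":0,"ay":0,"az":0,"dx":-38,"dy":0,"dz":-52,"hand":0},{"ax":0,"ay":0,"az":0,"dx":-28,"dy":0,"dz":-90,"hand":0},{"ax":0,"ay":0,"az":0,"dx":-17,"dy":0,"dz":-129,"hand":0},{"ax":0,"ay":0,"az":0,"dx":-17,"dy":0,"dz":-129,"hand":0},{"ax":0,"ay":0,"az":0,"dx":-17,"dy":0,"dz":-129,"hand":0},{"ax":0,"ay":0,"az":0,"dx":-17,"dy":0,"dz":-129,"hand":0}]'
python3 - <<'E'
from station import ctrl
import cv2
from h import *
f=ctrl.grab_frame("side"); B=lambda u,v:(185+u/3,190+v/3)
print(W.inv().apply(plane(f,*B(498,57),.108)-C))
cv2.imwrite("pics/side4.png",cv2.resize(f["img"][190:370,185:435,::-1],None,fx=3,fy=3,interpolation=2))
E
```

```text
time_s: 9.05
position: [0.6096, -0.0577, 0.1631]
ee_rot: [-180.0, -14.9, -3.6]
contact_force: [-0.7, -0.3, -0.2]
finger_gap: 0.496
grip_force: 0.0
[0.17724665 0.069388   0.108     ]
```

View pics/side4.png

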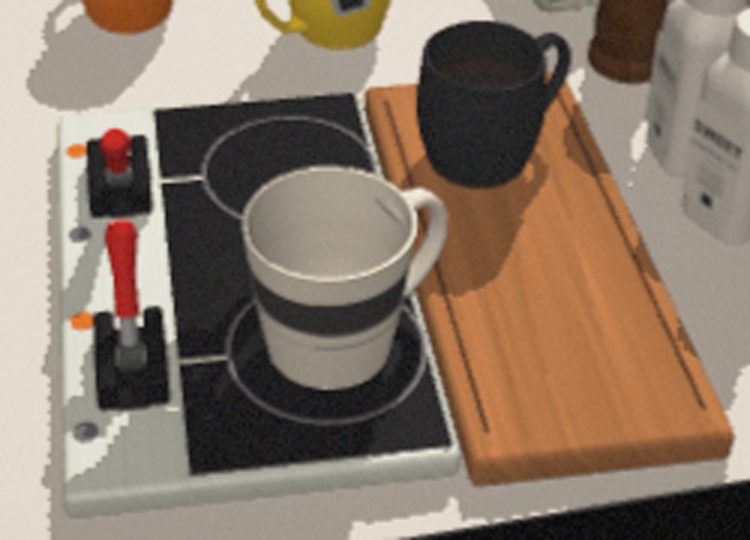

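```bash
python3 -c "
from station import ctrl
from h import *
f=ctrl.grab_frame('side'); print(W.inv().apply(plane(f,185+484/3,190+60/3,.108)-C)); print(ctrl.job_done())"
```

```text
[0.16789194 0.06749349 0.108     ]
the job is handed in; nothing more can be done
None
```

The job is handed in: the left lever is off and the dark mug stands upright with its whole base on the board (about 27 mm past its front edge); the striped mug and its lever were not touched, though the dark mug may have leaned about 4° against the fingers at the end of the push.

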